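Free the seized clamp of a gilding stand and take out the cup

TASK

The swing arm that holds the steel cup down in the gilding stand has seized with dried lacquer. Working it only by its black knob, rock it gently back and forth in small arcs, turning back whenever it comes up hard and never wrenching it, until it breaks free; then swing the arm clockwise (seen from above) well clear of the cup. Then lift the cup out of its nest and stand it upright, wholly on the round cork coaster (not the square one), leaving the arm open and the other things on the bench undisturbed.

Things in the scene. Friction and masses are not known exactly. Their poses are not given: they have to be found in the camera images.
- knob_grip (a point): Centre of the black knob's bar grip on top of the stand's post: the bar is 44 mm long (its y axis), 14 mm thick (x), 34 mm high (17 mm above and below this point), with flat sides. It turns about the vertical through this point. The y axis points the way the arm points when the shaft is not twisted. The arm's top face is 25 mm below this point; all else nearby is lower.
- stem (a joint): Angle of the stem with its swing arm, rad: about 0 over the cup, growing clockwise seen from above, to a firm stop at 1.75. Dry friction 0.08 N m. While seized it has a small play with hard ends, 0.5 to 0.8 rad wide in all, widening bit by bit, and often quite lopsided: an end may lie anywhere from 0.03 to 0.65 from zero; once free it turns on clockwise with friction alone.
- knob (a joint): Twist of the knob against the arm, rad, positive when the knob is clockwise ahead of the arm: the slim shaft between them is springy, 2.5 N m per rad. About 0.03 moves the arm against friction; 0.1 to 0.15 held at an end of the play is firm enough. Beyond 0.2 (0.5 N m) either way the shaft is ruined.
- swing_arm: Flat steel swing arm, 20 mm wide and 8 mm thick, its underside 91 mm above the bench; it reaches along its y axis from the post (its origin is on the post's axis at bench height) to a round end 123 mm out, 4 mm above the cup's rim. Not to be pushed by the fingers; it is turned by the knob.
- cup_mid (a point): Centre of the open steel cup, half-way up: 75 mm high, 46 mm across the foot, widening to 56 mm at the rim (50 mm across at this height). It stands on the stand's 12 mm plate in a nest, a ring 8 mm high with 2 to 3 mm of play, 100 mm from the post's axis, below the arm's end.
- stand: Grey stand, fixed: plate 12 mm thick with a round post 84 mm high and 94 mm across; origin at bench height on the post's axis, cup nest 100 mm along y. Seizure: when the arm has been turned right to one end of its play and kept there lightly for 0.3 s, crust gives way and the play widens; the next bit yields only at the opposite end. Four bits, the last at the clockwise end, then it is free.
- coaster: Round cork coaster, 112 mm across and 6 mm thick, fixed; origin at the centre of its underside, on the bench. z up.
- trivet: Square cork trivet, 110 mm wide and 6 mm thick, fixed; not the goal.
- tumbler: small steel tumbler, 50 mm across and 55 mm high; a bystander
- bowl: brass bowl, 100 mm across, 45 mm high; a bystander
- jar: glass jar with black cap, 70 mm high; a bystander
- brush: brush lying down, 170 mm long; a bystander
- tin: round aluminium tin, 68 mm across, 50 mm high; a bystander
- goblet: metal goblet, 80 mm high; a bystander
- burnisher: wooden-handled burnisher lying down, 150 mm long; a bystander
- cup: The same cup; origin at the centre of its foot.
Things that resemble listed ones, but are neither listed nor needed, are in the scene too. Leave any turquoise or yellow look-alike of the coaster alone.

How it is judged:
By the outcome, as a careful person would: the job done as asked, in the order asked, and still so for the second after the job is handed in, with the robot touching nothing.
It also fails if it takes over 67 s, if anything falls off the work surface, if the arm or the gripper's body presses on something with over 40 N, if the wrist force passes 120 N, or if a joint passes its speed limit or range.

ROBOT

A 6-joint arm with a two-finger parallel gripper is mounted at the origin on the work surface. World frame = base frame: x ahead of the robot, y to its left, z up, the work surface at z = 0. Lengths are in m, angles in rad, forces in N, time in s.
With the tool pointing down it reaches from about 0.3 to 0.75 m from the base axis. Payload 8.5 kg.
Tool frame: the origin (TCP) lies at the very end of the fingers, on their centre line; the grasp point (between the pads) lies 19 mm behind it; z points along the fingers, y is the line along which they close (so a half turn about z gives the same grasp; the last joint's range is limited). The gripper opens to 85 mm and grips with 20 to 120 N. Pads are 22 mm wide; open, the fingers measure 114 mm over their backs; the gripper's body (76 mm by 85 mm) begins 54 mm behind the grasp point. The pads swing forward as they close: fully open they stand 13 mm farther back than shut.
Start: joints at [1.016, 0.381, 1.297, -0, 1.464, -0.215], TCP at [0.183, 0.519, 0.231] pointing down, gripper open.
Joint ranges: [-3.11, 3.11], [-0.89, 2.33], [0.22, 2.48], [-1.42, 4.56], [0.17, 2.85], [-2.88, 2.88]. Speed limits (rad/s): [2.39, 2.39, 3.14, 3.14, 3.14, 3.14].

INTERFACE

Orientations are given as a unit quaternion [x, y, z, w].
In Python, from bench import ctrl, read_camera, workorder gives the robot as it stands.
- The arm moves only by the shell command python3 -m crank 'ROWS' [FORCE]. ROWS is JSON, a list of rows, each a list of 7 numbers: the shift along the tool's x, y, z each as a share of 30 mm, from -1 to 1, then the turn, a rotation vector about the tool's x, y, z each as a share of 180 degrees, from -1 to 1, then the opening, from 0 (shut) to 1 (fully open). In form: [[tx, ty, tz, ax, ay, az, grip], ...]. A call has 1 to 8 rows; each row shifts and turns the commanded pose from where the row before left it, along the tool's axes as they then stand; what a row does not reach is not made up. A row lasts 1/8 s, in which the tool goes at most 62.5 mm and 10.7 degrees, less where a joint would pass 70% of its speed; a pose out of reach is approached as far as the arm can. A call with a number of a shift or a turn outside -1 to 1 is refused whole. A call with a gripper value outside its range is refused whole. The fingers move at their own pace and stop on an object; FORCE is the grip in N (left out, the last holds). Time passes only in rows, so rows that do not move let the fingers close. It gives the time, the measured TCP pose, the force, the opening and the grip force at its end, in the units of the state.
- ctrl.read_state(): the state, without advancing time (a new reading comes with each control period).
- read_camera(name): name is "scene" or "side" or "wrist"; returns a dict with "frame" (420x560x3 uint8, red, green, blue), "range_z" (420x560 float32, m along the optical axis (not along the pixel's ray), 0 where there is no reading), "fx", "fy", "cx", "cy" (pixels), "extrinsics" (4x4, takes a point from camera to world coordinates); the wrist camera has in their place "mount" (4x4, takes a point from camera to tool coordinates, whose origin is the TCP and whose axes are the flange's). Camera axes: x right, y down, z forward; pixel columns grow to the right and rows downward; lengths in m; the calibration is good to about 2 mm. The wrist camera is an equidistant fisheye: a pixel r from the principal point sees the ray r / f radians off the axis. A picture is of the moment at which its call begins: read the wrist's pose just before it.
- workorder.hand_in(): hands the job in; it is judged then, once.
The state is a dict: "clock": time; "joints": joint angles; "qvel": joint speeds; "effort": joint torques, N m; "tcp_pos": TCP position; "tcp_rot": TCP orientation; "contact_force": force on the tool from outside, world axes, zero at the start; "ft_torque": the same for the moment, N m; "gripper_width": finger opening in m; "finger_force": force on a finger pad.
Only numpy, scipy, OpenCV 4.12 (cv2) and the standard library are available. Lean on these libraries where they do the work, as an engineer would, in place of code of your own. Each camera call takes 0.05 s, during which the arm holds its last target. There are 200 camera calls.

## Working session

There is one attempt and no reset: what is moved stays moved. The work goes in short steps, Python scripts to look and compute and a shell command to move; the robot and the scene stay as the last step left them, time stands still between calls to the robot, and variables do not carry over. Pictures are saved under pics/ and viewed, at most 10 in all, crops included, and the job is handed in when it is done.

```bash
mkdir -p pics; ls; cat > h.py <<'E'
import numpy as np, cv2
from bench import ctrl, read_camera, workorder
from scipy.spatial.transform import Rotation as R
def snap(n,fn):
    c=read_camera(n); cv2.imwrite('pics/'+fn,c['frame'][:,:,::-1]); return c
def world(c,T=None):
    T=c['extrinsics'] if T is None else T
    z=c['range_z']; v,u=np.mgrid[:z.shape[0],:z.shape[1]]
    p=np.stack([(u-c['cx'])/c['fx']*z,(v-c['cy'])/c['fy']*z,z],-1)
    return p@T[:3,:3].T+T[:3,3]
E
python3 - <<'E'
from h import *
c=snap('scene','s1.png'); np.savez('s1.npz',**c)
d=snap('side','d1.png'); np.savez('d1.npz',**d)
s=ctrl.read_state(); print(s)
for k in (c,d): print(k['extrinsics'].round(3),k['fx'])
E
```

```text
pics
{'clock': 0.1, 'joints': array([ 1.01567991e+00,  3.81112127e-01,  1.29813101e+00,  1.49192579e-05,
        1.46357878e+00, -2.15278969e-01]), 'qvel': array([ 0.00055767, -0.00227793, -0.00235565,  0.00044441, -0.00080196,
        0.00132865]), 'effort': array([ 4.51784013e-03, -4.49215364e+01, -2.31659013e+01, -4.37182382e-05,
        3.57108824e-03,  4.95522556e-05]), 'tcp_pos': array([0.18318895, 0.51833598, 0.23080057]), 'tcp_rot': array([ 1.69103001e-01,  9.85598193e-01, -5.66806178e-04, -2.37815515e-04]), 'contact_force': array([1.09189659, 0.18755702, 0.44107569]), 'ft_torque': array([-0.00689148, -0.0372546 ,  0.01436596]), 'finger_force': 0.0, 'gripper_width': 0.08515037112960527}
[[-0.831  0.379 -0.408  1.122]
 [ 0.557  0.569 -0.605  0.904]
 [ 0.003 -0.73  -0.684  1.1  ]
 [ 0.     0.     0.     1.   ]] 462.86474774274734
[[-0.99  -0.114  0.083  0.431]
 [-0.141  0.745 -0.653  0.811]
 [ 0.013 -0.658 -0.753  1.02 ]
 [ 0.     0.     0.     1.   ]] 438.7380983688966
```

View pics/s1.png

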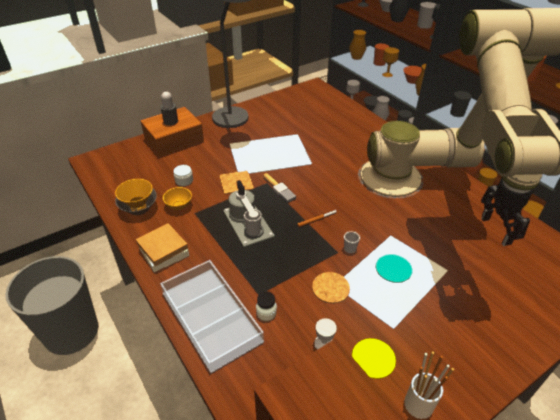

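View pics/d1.png

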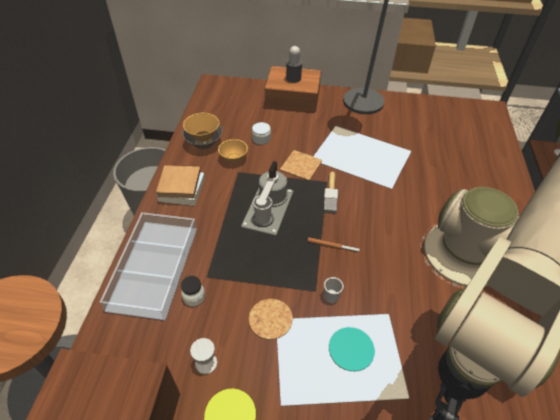

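Scene view: stand with black knob at about (241,188), cup (253,224), round cork coaster (331,287), square trivet (237,181). Side view: knob (273,172), arm running to (260,203), cup (262,212), coaster (271,318).

```bash
python3 - <<'E'
from h import *
for n,reg in (('s1',dict(knob=(225,172,262,215),coast=(305,265,358,308))),('d1',dict(knob=(255,155,300,190),coast=(240,290,300,345)))):
    c=dict(np.load(n+'.npz')); P=world(c); f=c['frame'].astype(int); hsv=cv2.cvtColor(c['frame'],cv2.COLOR_RGB2HSV)
    for k,(x0,y0,x1,y1) in reg.items():
        m=np.zeros(f.shape[:2],bool); m[y0:y1,x0:x1]=1
        if k=='knob': m&=(f.max(-1)<60)&(P[...,2]>.105)&(P[...,2]<.16)
        else: m&=(hsv[...,0]<22)&(hsv[...,1]>90)&(hsv[...,2]>140)&(abs(P[...,2]-.006)<.006)
        q=P[m]; print(n,k,m.sum(),q.min(0).round(3),q.max(0).round(3),np.median(q,0).round(3))
        if k=='coast':
            (u,v),r=cv2.minEnclosingCircle(np.argwhere(m)[:,::-1].astype(np.float32)); print(u,v,r,((q.min(0)+q.max(0))/2).round(4))
        else:
            t=q[q[:,2]>q[:,2].max()-.006]; print(((t.min(0)+t.max(0))/2).round(3)); print(cv2.minAreaRect((t[:,:2]*1000).astype(np.float32)))
    # stand region high points: arm and cup rim
    m=np.zeros(f.shape[:2],bool)
    x0,y0,x1,y1=(215,170,285,245) if n=='s1' else (235,155,305,240)
    m[y0:y1,x0:x1]=1
    for lo,hi in ((.093,.104),(.078,.092),(.008,.016)):
        q=P[m&(P[...,2]>lo)&(P[...,2]<hi)]; print(lo,len(q),q.min(0).round(3),q.max(0).round(3),cv2.minAreaRect((q[:,:2]*1000).astype(np.float32)))
    for k,px in dict(): pass
E
```

```text
s1 knob 52 [ 0.577 -0.142  0.106] [ 0.587 -0.103  0.145] [ 0.583 -0.116  0.132]
[ 0.582 -0.12   0.142]
((581.334716796875, -120.24877166748047), (30.833328247070312, 6.973664283752441), 80.8025894165039)
s1 coast 1088 [0.403 0.198 0.   ] [0.619 0.383 0.012] [0.524 0.287 0.005]
331.8794250488281 287.1485900878906 32.01762008666992 [0.5107 0.2906 0.0059]
0.093 194 [ 0.562 -0.141  0.093] [ 0.61  -0.005  0.104] ((587.7780151367188, -72.5157699584961), (136.76560974121094, 32.14044189453125), 79.92086791992188)
0.078 289 [ 0.536 -0.171  0.078] [ 0.621 -0.002  0.092] ((578.3148803710938, -86.67233276367188), (169.4464111328125, 82.91027069091797), 88.8430404663086)
0.008 650 [ 0.388 -0.351  0.008] [0.661 0.071 0.016] ((518.80517578125, -139.34288024902344), (393.9411926269531, 223.28057861328125), 63.65148162841797)
d1 knob 71 [ 0.568 -0.147  0.108] [ 0.58  -0.101  0.145] [ 0.573 -0.117  0.133]
[ 0.574 -0.122  0.142]
((574.4262084960938, -121.96571350097656), (36.0, 8.645438194274902), 80.8954849243164)
d1 coast 1407 [0.463 0.199 0.   ] [0.602 0.351 0.011] [0.517 0.288 0.005]
268.480224609375 313.0611877441406 30.868844985961914 [0.5328 0.2749 0.0056]
0.093 240 [ 0.561 -0.137  0.093] [ 0.607 -0.003  0.103] ((584.1275634765625, -70.87583923339844), (136.4922637939453, 31.851613998413086), 81.74413299560547)
0.078 364 [ 0.534 -0.162  0.078] [0.619 0.002 0.092] ((576.36279296875, -80.0001220703125), (163.79052734375, 83.986328125), 89.22359466552734)
0.008 686 [ 0.493 -0.331  0.008] [0.723 0.025 0.016] ((591.729248046875, -144.06149291992188), (230.16929626464844, 347.6427917480469), 7.660665035247803)
```

```bash
r='x'; python3 -m crank '[[-0.98,-0.785,0,0,0,0,0.6],[-0.98,-0.785,0,0,0,0,0.6],[-0.98,-0.785,0,0,0,0,0.6],[-0.98,-0.785,0,0,0,0,0.6],[-0.98,-0.785,0,0,0,0,0.6],[-0.98,-0.785,0,0,0,0,0.6],[-0.98,-0.785,0,0,0,0,0.6],[-0.98,-0.785,0,0,0,0,0.6]]' 60
python3 -m crank '[[-0.98,-0.785,0,0,0,0,0.6],[-0.98,-0.785,0,0,0,0,0.6],[-0.98,-0.785,0,0,0,0,0.6],[-0.98,-0.785,0,0,0,0,0.6],[-0.98,-0.785,0,0,0,0,0.6],[-0.98,-0.785,0,0,0,0,0.6],[-0.98,-0.785,0,0,0,0,0.6],[-0.98,-0.785,0,0,0,0,0.6]]'
python3 -m crank '[[-0.98,-0.785,0,0,0,0.055,0.6],[-0.98,-0.785,0,0,0,0.055,0.6],[-0.98,-0.785,0,0,0,0.055,0.6],[0,0,0,0,0,0.055,0.6],[0,0,0,0,0,0.055,0.6],[0,0,0,0,0,0.055,0.6],[0,0,0,0,0,0.055,0.6],[0,0,0,0,0,0.056,0.6]]'
python3 - <<'E'
from h import *
s=ctrl.read_state(); np.savez('w1s.npz',p=s['tcp_pos'],q=s['tcp_rot'])
c=snap('wrist','w1.png'); np.savez('w1.npz',**c); print(s['clock'],s['joints'],s['contact_force'],s['ft_torque'],c['fx'],c['cx'],c['cy'],c['mount'].round(3))
E
```

```text
clock: 1.1
tcp_pos: [0.3426, 0.2614, 0.2312]
tcp_rot: [0.169, 0.986, -0.0, -0.0]
contact_force: [0.6, 0.5, 0.9]
gripper_width: 0.0514
finger_force: 0.0
clock: 2.1
tcp_pos: [0.5016, 0.0053, 0.231]
tcp_rot: [0.169, 0.986, 0.0, -0.0]
contact_force: [0.0, -0.4, -0.3]
gripper_width: 0.0515
finger_force: 0.0
clock: 3.1
tcp_pos: [0.5429, -0.0972, 0.231]
tcp_rot: [0.761, 0.648, -0.0, -0.0]
contact_force: [-0.1, -0.1, -0.6]
gripper_width: 0.0512
finger_force: 0.0
3.1 [-3.91937309e-01  3.83942610e-01  1.29316959e+00 -1.74744428e-05
  1.46534446e+00 -2.31691963e-01] [-0.09427636 -0.07345159 -0.5889807 ] [-0.02941254  0.01090899 -0.0123988 ] 325.19226210127806 278.92176807867475 205.3596646055829 [[-0.001 -0.961 -0.276  0.069]
 [ 1.    -0.001  0.     0.   ]
 [-0.001 -0.276  0.961 -0.142]
 [ 0.     0.     0.     1.   ]]
```

View pics/w1.png

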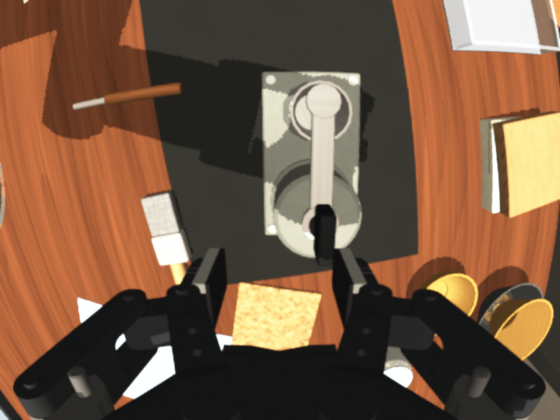

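The wrist view shows the knob's bar at about (325,232), with its top running (318,210)–(327,258). The arm runs up to (323,100) over the cup at (318,112).

```bash
cat >> h.py <<'E'
def wray(c,uv,p,q,z):
    d=(np.array(uv,float)-[c['cx'],c['cy']])/c['fx']; r=np.linalg.norm(d,axis=-1,keepdims=True)
    ray=np.concatenate([d/np.maximum(r,1e-9)*np.sin(r),np.cos(r)],-1)
    M=c['mount']; Rw=R.from_quat(q).as_matrix()
    o=Rw@M[:3,3]+p; w=ray@(Rw@M[:3,:3]).T
    return o+w*((z-o[2])/w[...,2:])
def ang(q): # tool y heading, deg
    y=R.from_quat(q).as_matrix()[:,1]; return np.degrees(np.arctan2(y[1],y[0]))
E
python3 - <<'E'
from h import *
c=dict(np.load('w1.npz')); s=np.load('w1s.npz'); p,q=s['p'],s['q']
g=c['frame'].max(-1); m=np.zeros_like(g); m[195:270,300:345]=1
k=((g<45)&(m>0)).astype(np.uint8)
n,l,st,ce=cv2.connectedComponentsWithStats(k); i=1+st[1:,4].argmax(); print(st[i],ce[i])
uv=np.argwhere(l==i)[:,::-1]
w=wray(c,uv,p,q,.141)[:,:2]*1000; print(cv2.minAreaRect(w.astype(np.float32)),w.mean(0))
a=wray(c,np.array([[323,102],[309,219],[318,210],[327,210],[310,175],[333,175],[312,140],[335,140]]),p,q,.099); print(a.round(4)); print(ang(q),p)
print((R.from_quat(q).as_matrix().T).round(3))
E
```

```text
[ 310  205   35   65 1300] [325.69230769 237.04461538]
((574.6336669921875, -127.72357940673828), (21.6417236328125, 58.002254486083984), 5.572514533996582) [ 575.35240323 -125.61762121]
[[ 0.5925 -0.0237  0.099 ]
 [ 0.5662 -0.123   0.099 ]
 [ 0.5752 -0.116   0.099 ]
 [ 0.5832 -0.1173  0.099 ]
 [ 0.5725 -0.0838  0.099 ]
 [ 0.5923 -0.0868  0.099 ]
 [ 0.5785 -0.0542  0.099 ]
 [ 0.598  -0.057   0.099 ]]
-9.181271780178912 [ 0.54287332 -0.09724498  0.23095271]
[[ 0.16   0.987  0.   ]
 [ 0.987 -0.16  -0.001]
 [-0.001  0.    -1.   ]]
```

```bash
python3 - <<'E'
import cv2
f=cv2.imread('pics/w1.png')[60:290,240:400]; cv2.imwrite('pics/w1c.png',cv2.resize(f,None,fx=2.6,fy=2.6,interpolation=cv2.INTER_CUBIC))
E
```

```text
(no output)
```

View pics/w1c.png

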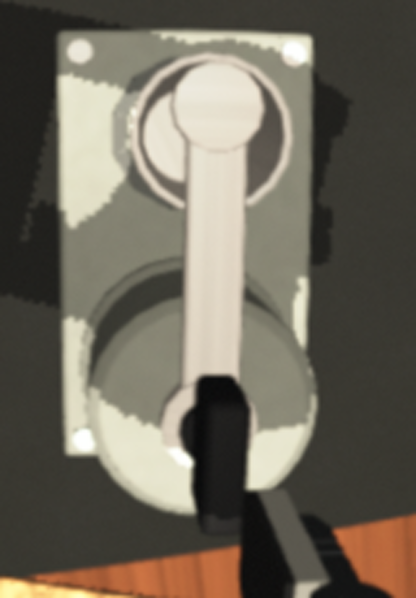

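The crop shows the knob's top face at roughly full-image x 319–336, y 216–263. The arm lies along the bar, over the cup.

```bash
python3 - <<'E'
from h import *
c=dict(np.load('w1.npz')); s=np.load('w1s.npz'); p,q=s['p'],s['q']
uv=np.array([[319,216],[336,216],[320,263],[335,263],[327.5,239.5]])
a=wray(c,uv,p,q,.141); print(a.round(4)); print(wray(c,np.array([[318.8,213.8]]),p,q,.084))
t=np.array([.5755,-.1225,0])-p
print('tool shift/30mm',(R.from_quat(q).as_matrix().T@t/.03).round(3))
E
```

```text
[[ 0.5722 -0.1075  0.141 ]
 [ 0.5851 -0.1096  0.141 ]
 [ 0.5683 -0.1467  0.141 ]
 [ 0.5803 -0.1488  0.141 ]
 [ 0.5765 -0.1275  0.141 ]]
[[ 0.57665109 -0.12460146  0.084     ]]
tool shift/30mm [-0.659  1.214  7.697]
```

```bash
python3 -m crank '[[-0.37,0.63,0,0,0,0,0.6],[-0.365,0.624,0,0,0,0,0.6],[0,0,0.9,0,0,0,0.5],[0,0,0.9,0,0,0,0.5],[0,0,0,0,0,0,0.5]]'
python3 - <<'E'
from h import *
s=ctrl.read_state(); c=snap('wrist','w2.png'); np.savez('w2.npz',**c); np.savez('w2s.npz',p=s['tcp_pos'],q=s['tcp_rot']);print(s['tcp_pos'])
f=cv2.imread('pics/w2.png')[130:420,180:400]; cv2.imwrite('pics/w2c.png',cv2.resize(f,None,fx=2,fy=2,interpolation=cv2.INTER_CUBIC))
E
```

```text
clock: 3.78
tcp_pos: [0.5759, -0.1245, 0.1755]
tcp_rot: [0.759, 0.651, -0.001, -0.002]
contact_force: [0.2, -0.4, 1.1]
gripper_width: 0.0423
finger_force: 0.0
[ 0.57592709 -0.12454799  0.17548885]
```

View pics/w2c.png

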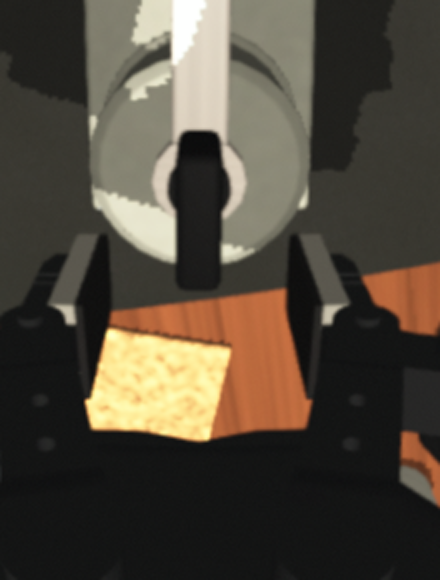

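The knob is centred between the fingers at crop x≈199. Its top face spans crop y≈160–288.

```bash
python3 - <<'E'
from h import *
c=dict(np.load('w2.npz')); s=np.load('w2s.npz'); p,q=s['p'],s['q']
uv=np.array([[279.5,209],[279.5,274.5],[279.5,195]])
print(wray(c,uv,p,q,.141).round(4),wray(c,uv[2:],p,q,.107).round(4), ang(q))
E
```

```text
[[ 0.5791 -0.1081  0.141 ]
 [ 0.5728 -0.1494  0.141 ]
 [ 0.5804 -0.1     0.141 ]] [[ 0.579  -0.1085  0.107 ]] -8.736031754334691
```

```bash
python3 -m crank '[[-0.14,0,0.75,0,0,0,0.5],[0,0,0.75,0,0,0,0.5],[0,0,0.75,0,0,0,0.5],[0,0,0,0,0,0,0.5]]'
python3 -m crank '[[0,0,0,0,0,0,0.1],[0,0,0,0,0,0,0.1],[0,0,0,0,0,0,0],[0,0,0,0,0,0,0]]' 40
cat > st.py <<'E'
from h import *
s=ctrl.read_state(); print(round(s['clock'],2),s['tcp_pos'].round(4),'tz %.3f'%s['ft_torque'][2],'F',s['contact_force'].round(1),'w %.4f'%s['gripper_width'],'head %.4f rad'%(-np.radians(ang(s['tcp_rot']))))
E
python3 st.py
```

```text
clock: 4.32
tcp_pos: [0.5761, -0.129, 0.1099]
tcp_rot: [0.759, 0.651, -0.0, -0.0]
contact_force: [0.6, 0.5, -0.3]
gripper_width: 0.0425
finger_force: 0.0
clock: 4.82
tcp_pos: [0.5755, -0.1291, 0.1116]
tcp_rot: [0.759, 0.651, -0.0, 0.0]
contact_force: [-7.3, -0.1, 8.2]
gripper_width: 0.0133
finger_force: 39.9
4.83 [ 0.5755 -0.1291  0.1116] tz -0.055 F [-7.3 -0.1  8.2] w 0.0133 head 0.1541 rad
```

```bash
python3 -m crank '[[0,0,0,0,0,-0.01,0],[0,0,0,0,0,-0.01,0],[0,0,0,0,0,0,0]]' >/dev/null; python3 st.py;  python3 -m crank '[[0,0,0,0,0,-0.01,0],[0,0,0,0,0,0,0]]'>/dev/null; python3 st.py
```

```text
5.2 [ 0.5755 -0.1291  0.1116] tz -0.087 F [-8.2  0.5  7.2] w 0.0131 head 0.0911 rad
5.45 [ 0.5755 -0.1291  0.1116] tz -0.117 F [-7.6  0.1  7.3] w 0.0133 head 0.0597 rad
```

```bash
python3 -m crank '[[0,0,0,0,0,-0.013,0],[0,0,0,0,0,0,0]]' >/dev/null; python3 st.py;python3 st.py
```

```text
5.7 [ 0.5755 -0.1291  0.1116] tz -0.033 F [-7.5  0.4  7.1] w 0.0132 head 0.0187 rad
5.7 [ 0.5755 -0.1291  0.1116] tz -0.033 F [-7.5  0.4  7.1] w 0.0132 head 0.0187 rad
```

```bash
python3 -m crank '[[0,0,0,0,0,-0.013,0],[0,0,0,0,0,0,0]]' >/dev/null; python3 st.py;python3 st.py
```

```text
5.95 [ 0.5756 -0.1291  0.1116] tz -0.095 F [-6.8 -0.1  7.2] w 0.0134 head -0.0222 rad
5.95 [ 0.5756 -0.1291  0.1116] tz -0.095 F [-6.8 -0.1  7.2] w 0.0134 head -0.0222 rad
```

```bash
cat > st.py <<'E'
from h import *
tz=[];A=[]
for n in ('scene','side'):
    s=ctrl.read_state(); tz.append(s['ft_torque'][2]); c=read_camera(n)
    P=world(c); f=c['frame'].astype(int); d=P[...,:2]-[.5758,-.129]; r=np.hypot(d[...,0],d[...,1])
    m=(P[...,2]>.092)&(P[...,2]<.106)&(r>.055)&(r<.12)&(f.min(-1)>90)
    a=np.arctan2(d[m][:,1],d[m][:,0]); A.append(-(np.median(a)-np.pi/2) if len(a)>20 else np.nan)
s=ctrl.read_state(); tz.append(s['ft_torque'][2])
h=-np.radians(ang(s['tcp_rot']))
print('%.2f'%s['clock'],s['tcp_pos'].round(4),'tz %.3f'%np.mean(tz),'F',s['contact_force'].round(1),'w %.4f head %.4f'%(s['gripper_width'],h),'arm',np.round(A,3),'twist %.3f'%(h-np.nanmean(A)))
E
python3 st.py; python3 -m crank '[[0,0,0,0,0,-0.012,0],[0,0,0,0,0,0,0]]' >/dev/null; python3 st.py
```

```text
6.05 [ 0.5756 -0.1291  0.1116] tz -0.087 F [-7.7  0.7  6.9] w 0.0135 head -0.0217 arm [0.041 0.016] twist -0.050
6.40 [ 0.5756 -0.1291  0.1116] tz -0.072 F [-6.8  0.6  7.8] w 0.0134 head -0.0594 arm [ 0.005 -0.02 ] twist -0.052
```

```bash
python3 -m crank '[[0,0,0,0,0,-0.015,0],[0,0,0,0,0,-0.01,0],[0,0,0,0,0,0,0]]' >/dev/null; python3 st.py
```

```text
6.88 [ 0.5756 -0.1291  0.1116] tz -0.163 F [-6.9  0.4  7.6] w 0.0134 head -0.1377 arm [-0.025 -0.052] twist -0.099
```

```bash
python3 -m crank '[[0,0,0,0,0,-0.012,0],[0,0,0,0,0,-0.01,0],[0,0,0,0,0,0,0]]' >/dev/null; python3 st.py
```

```text
7.35 [ 0.5757 -0.1291  0.1116] tz -0.366 F [-6.6  0.7  7.1] w 0.0132 head -0.2065 arm [-0.047 -0.069] twist -0.148
```

```bash
python3 -m crank '[[0,0,0,0,0,0,0],[0,0,0,0,0,0,0]]' >/dev/null; python3 st.py
```

```text
7.70 [ 0.5756 -0.1291  0.1116] tz -0.312 F [-7.7  0.2  7.2] w 0.0136 head -0.2064 arm [-0.042 -0.068] twist -0.152
```

```bash
python3 -m crank '[[0,0,0,0,0,0.03,0],[0,0,0,0,0,0.03,0],[0,0,0,0,0,0.03,0],[0,0,0,0,0,0.03,0],[0,0,0,0,0,0.009,0],[0,0,0,0,0,0,0]]' >/dev/null; python3 st.py
```

```text
8.55 [ 0.5754 -0.1291  0.1116] tz 0.086 F [-8.9  0.3  7.3] w 0.0130 head 0.1978 arm [0.179 0.163] twist 0.027
```

```bash
python3 -m crank '[[0,0,0,0,0,0.016,0],[0,0,0,0,0,0.016,0],[0,0,0,0,0,0,0]]' >/dev/null; python3 st.py
```

```text
9.03 [ 0.5754 -0.1291  0.1116] tz 0.082 F [-8.8 -0.1  8.5] w 0.0138 head 0.2984 arm [0.273 0.247] twist 0.038
```

```bash
python3 -m crank '[[0,0,0,0,0,0.016,0],[0,0,0,0,0,0.016,0],[0,0,0,0,0,0,0]]' >/dev/null; python3 st.py
```

```text
9.50 [ 0.5753 -0.1291  0.1116] tz 0.072 F [-8.2 -0.1  8.5] w 0.0133 head 0.3989 arm [0.381 0.355] twist 0.031
```

```bash
python3 -m crank '[[0,0,0,0,0,0.016,0],[0,0,0,0,0,0.016,0],[0,0,0,0,0,0,0]]' >/dev/null; python3 st.py
```

```text
9.97 [ 0.5753 -0.129   0.1116] tz 0.039 F [-8.9  0.2  8.4] w 0.0136 head 0.4994 arm [0.482 0.443] twist 0.037
```

```bash
python3 -m crank '[[0,0,0,0,0,0.016,0],[0,0,0,0,0,0.016,0],[0,0,0,0,0,0,0]]' >/dev/null; python3 st.py
```

```text
10.45 [ 0.5752 -0.129   0.1116] tz 0.113 F [-9.1  0.3  7.9] w 0.0134 head 0.6000 arm [0.569 0.533] twist 0.049
```

```bash
python3 -m crank '[[0,0,0,0,0,0.01,0],[0,0,0,0,0,0.01,0],[0,0,0,0,0,0,0]]' >/dev/null; python3 st.py
```

```text
10.93 [ 0.5752 -0.129   0.1116] tz 0.155 F [-9.2  1.4  8.2] w 0.0134 head 0.6626 arm [0.609 0.577] twist 0.070
```

```bash
python3 -m crank '[[0,0,0,0,0,0.02,0],[0,0,0,0,0,0,0],[0,0,0,0,0,0,0],[0,0,0,0,0,0,0]]' >/dev/null; python3 st.py
```

```text
11.53 [ 0.5752 -0.129   0.1116] tz 0.237 F [-9.5  1.1  8.4] w 0.0132 head 0.7252 arm [0.628 0.602] twist 0.110
```

```bash
python3 -m crank '[[0,0,0,0,0,0.008,0],[0,0,0,0,0,0,0],[0,0,0,0,0,0,0]]' >/dev/null; python3 st.py
```

```text
12.00 [ 0.5751 -0.1289  0.1116] tz 0.289 F [-9.   1.1  7.8] w 0.0135 head 0.7502 arm [0.626 0.603] twist 0.136
```

```bash
python3 -m crank '[[0,0,0,0,0,-0.041,0],[0,0,0,0,0,-0.041,0],[0,0,0,0,0,-0.041,0],[0,0,0,0,0,-0.041,0],[0,0,0,0,0,-0.041,0],[0,0,0,0,0,-0.041,0],[0,0,0,0,0,-0.041,0],[0,0,0,0,0,0,0]]' >/dev/null; python3 st.py
```

```text
13.10 [ 0.5756 -0.1291  0.1116] tz -0.048 F [-7.2  1.5  6.8] w 0.0129 head -0.1506 arm [-0.105 -0.118] twist -0.039
```

Arm now passes its old counter-clockwise end (-0.055 → -0.11), so crust did yield. Continuing.

```bash
python3 -m crank '[[0,0,0,0,0,-0.014,0],[0,0,0,0,0,-0.014,0],[0,0,0,0,0,0,0]]' >/dev/null; python3 st.py
```

```text
13.57 [ 0.5757 -0.1291  0.1116] tz -0.165 F [-7.1  0.7  7.4] w 0.0138 head -0.2383 arm [-0.136 -0.142] twist -0.099
```

```bash
python3 -m crank '[[0,0,0,0,0,-0.012,0],[0,0,0,0,0,0,0],[0,0,0,0,0,0,0],[0,0,0,0,0,0,0],[0,0,0,0,0,0,0]]' >/dev/null; python3 st.py
```

```text
14.30 [ 0.5757 -0.1291  0.1116] tz -0.220 F [-7.2 -0.4  6.8] w 0.0133 head -0.2758 arm [-0.144 -0.169] twist -0.119
```

```bash
python3 -m crank '[[0,0,0,0,0,-0.007,0],[0,0,0,0,0,0,0],[0,0,0,0,0,0,0],[0,0,0,0,0,0,0]]' >/dev/null; python3 st.py
```

```text
14.90 [ 0.5757 -0.1291  0.1116] tz -0.282 F [-5.8  0.4  7.6] w 0.0135 head -0.2977 arm [-0.145 -0.171] twist -0.140
```

```bash
python3 -m crank '[[0,0,0,0,0,0.046,0],[0,0,0,0,0,0.046,0],[0,0,0,0,0,0.046,0],[0,0,0,0,0,0.046,0],[0,0,0,0,0,0.046,0],[0,0,0,0,0,0.046,0],[0,0,0,0,0,0.046,0],[0,0,0,0,0,0,0]]' >/dev/null; python3 st.py
```

```text
16.00 [ 0.5751 -0.129   0.1116] tz 0.060 F [-9.3  0.6  9.2] w 0.0131 head 0.7132 arm [0.694 0.659] twist 0.036
```

```bash
python3 -m crank '[[0,0,0,0,0,0.014,0],[0,0,0,0,0,0.014,0],[0,0,0,0,0,0,0]]' >/dev/null; python3 st.py
```

```text
16.48 [ 0.5751 -0.129   0.1116] tz 0.116 F [-9.1  0.4  9.1] w 0.0133 head 0.8010 arm [0.767 0.74 ] twist 0.048
```

```bash
python3 -m crank '[[0,0,0,0,0,0.012,0],[0,0,0,0,0,0.01,0],[0,0,0,0,0,0,0]]' >/dev/null; python3 st.py
```

```text
16.95 [ 0.5751 -0.1289  0.1115] tz 0.051 F [-9.8  1.4  8.4] w 0.0134 head 0.8700 arm [0.846 0.815] twist 0.040
```

```bash
python3 -m crank '[[0,0,0,0,0,0.014,0],[0,0,0,0,0,0.014,0],[0,0,0,0,0,0,0]]' >/dev/null; python3 st.py
```

```text
17.43 [ 0.575  -0.1289  0.1116] tz 0.074 F [-9.   2.2  7.9] w 0.0133 head 0.9580 arm [0.92  0.898] twist 0.049
```

```bash
python3 -m crank '[[0,0,0,0,0,0.013,0],[0,0,0,0,0,0.013,0],[0,0,0,0,0,0.013,0],[0,0,0,0,0,0,0]]' >/dev/null; python3 st.py
```

```text
18.02 [ 0.575  -0.1288  0.1116] tz 0.048 F [-9.   2.1  9.2] w 0.0132 head 1.0805 arm [1.037 1.009] twist 0.058
```

```bash
python3 -m crank '[[0,0,0,0,0,0.013,0],[0,0,0,0,0,0.013,0],[0,0,0,0,0,0.013,0],[0,0,0,0,0,0,0]]' >/dev/null; python3 st.py
```

```text
18.62 [ 0.5749 -0.1288  0.1116] tz 0.052 F [-10.6   1.7   9.1] w 0.0131 head 1.2030 arm [1.164 1.127] twist 0.057
```

Free beyond any play limit; swing on to about 1.6.

```bash
python3 -m crank '[[0,0,0,0,0,0.022,0],[0,0,0,0,0,0.022,0],[0,0,0,0,0,0,0]]' >/dev/null; python3 st.py
```

```text
19.10 [ 0.5749 -0.1287  0.1116] tz 0.081 F [-9.8  1.7 10.2] w 0.0133 head 1.3412 arm [1.287 1.272] twist 0.062
```

```bash
python3 -m crank '[[0,0,0,0,0,0.022,0],[0,0,0,0,0,0.022,0],[0,0,0,0,0,0,0]]' >/dev/null; python3 st.py
```

```text
19.57 [ 0.5749 -0.1286  0.1116] tz 0.074 F [-10.4   2.8   9.1] w 0.0132 head 1.4794 arm [1.423 1.415] twist 0.061
```

```bash
python3 -m crank '[[0,0,0,0,0,0.022,0],[0,0,0,0,0,0.022,0],[0,0,0,0,0,0,0]]' >/dev/null; python3 st.py
```

```text
20.05 [ 0.5749 -0.1285  0.1116] tz 0.079 F [-10.    3.5   9.9] w 0.0133 head 1.6176 arm [1.57  1.552] twist 0.057
```

```bash
python3 -m crank '[[0,0,0,0,0,0,0.5],[0,0,0,0,0,0,0.9],[0,0,0,0,0,0,0.9],[0,0,-0.8,0,0,0,0.9],[0,0,-1,0,0,0,0.9],[0,0,-1,0,0,0,0.9],[0,0,-0.7,0,0,0,1],[0,0,0,0,0,0,1]]'
python3 -m crank '[[0,0,0,0,0,-0.058,1],[0,0,0,0,0,-0.058,1],[0,0,0,0,0,-0.058,1],[0,0,0,0,0,-0.058,1],[0,0,0,0,0,-0.058,1],[0,0,0,0,0,-0.058,1],[0,0,0,0,0,-0.058,1],[0,0,0,0,0,-0.058,1]]'
python3 -m crank '[[0.65,0,0,0,0,0,1],[0.65,0,0,0,0,0,1],[0,0,0,0,0,0,1]]'
python3 - <<'E'
from h import *
s=ctrl.read_state(); np.savez('w3s.npz',p=s['tcp_pos'],q=s['tcp_rot'])
c=snap('wrist','w3.png'); np.savez('w3.npz',**c)
E
python3 st.py
```

```text
clock: 21.05
tcp_pos: [0.5767, -0.1292, 0.2161]
tcp_rot: [1.0, -0.024, 0.002, 0.001]
contact_force: [0.3, -0.1, -0.3]
gripper_width: 0.0854
finger_force: 0.0
clock: 22.05
tcp_pos: [0.5758, -0.1289, 0.2133]
tcp_rot: [0.76, 0.65, -0.0, -0.001]
contact_force: [0.0, -0.5, -0.2]
gripper_width: 0.0852
finger_force: 0.0
clock: 22.42
tcp_pos: [0.5826, -0.0885, 0.2147]
tcp_rot: [0.761, 0.648, -0.0, -0.0]
contact_force: [0.2, 0.2, -0.6]
gripper_width: 0.0851
finger_force: 0.0
22.57 [ 0.5824 -0.0905  0.2148] tz 0.040 F [-0.3 -0.7 -0.6] w 0.0853 head 0.1613 arm [1.569 1.541] twist -1.394
```

View pics/w3.png

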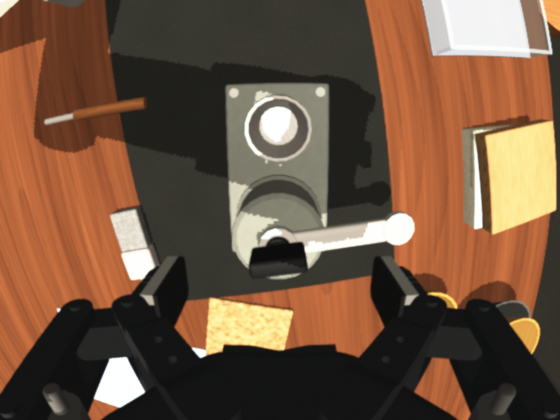

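The arm is open, pointing right to (399,229). The cup rim circle is centred at about (278,128), radius about 33 px.

```bash
python3 - <<'E'
from h import *
c=dict(np.load('w3.npz')); s=np.load('w3s.npz'); p,q=s['p'],s['q']
g=cv2.GaussianBlur(cv2.cvtColor(c['frame'],cv2.COLOR_RGB2GRAY),(3,3),0)
h=cv2.HoughCircles(g,cv2.HOUGH_GRADIENT,1,5,param1=80,param2=18,minRadius=28,maxRadius=38)
h=[x for x in h[0] if abs(x[0]-278)<15 and abs(x[1]-128)<15][:4]; print(h)
for uv in [h[0][:2],(278,128)]:
    w=wray(c,np.array([uv]),p,q,.087)[0]; print(w.round(4))
th=np.linspace(0,6.28,8); r=wray(c,np.stack([278+33*np.cos(th),128+33*np.sin(th)],-1),p,q,.087); print(np.ptp(r,axis=0))
P=ctrl.read_state()['tcp_pos']; Q=ctrl.read_state()['tcp_rot']
print(P,R.from_quat(Q).as_matrix().T@(np.r_[w[:2],.036]-P)/.03)
for n in('s1','d1'):
    c=dict(np.load(n+'.npz')); X=world(c); hs=cv2.cvtColor(c['frame'],cv2.COLOR_RGB2HSV)
    m=((hs[...,0]<22)&(hs[...,1]>110)&(hs[...,2]>150)&(abs(X[...,2]-.005)<.01)&(np.hypot(X[...,0]-.52,X[...,1]-.288)<.1)).astype(np.uint8)
    k,_=cv2.findContours(cv2.morphologyEx(m,cv2.MORPH_OPEN,np.ones((3,3))),0,2); k=max(k,key=cv2.contourArea); e=cv2.fitEllipse(k); print(e)
    d=np.r_[(e[0][0]-c['cx'])/c['fx'],(e[0][1]-c['cy'])/c['fy'],1]; E=c['extrinsics']; d=E[:3,:3]@d; print((E[:3,3]+d*(.006-E[2,3])/d[2]).round(4))
E
```

```text
[array([277.5, 126.5,  33.8], dtype=float32), array([277.5, 134.5,  28.6], dtype=float32), array([283.5, 127.5,  28.6], dtype=float32), array([272.5, 127.5,  28.6], dtype=float32)]
[ 0.5915 -0.0296  0.087 ]
[ 0.5917 -0.0308  0.087 ]
[0.05312569 0.05290964 0.        ]
[ 0.58242593 -0.09046387  0.21480498] [ 2.01213759 -0.01561819  5.95972033]
((330.34423828125, 286.3476257324219), (30.838390350341797, 37.20047378540039), 108.33955383300781)
[0.5194 0.2859 0.006 ]
((270.0679016113281, 317.80517578125), (39.23401641845703, 43.05236053466797), 78.6130142211914)
[0.5177 0.2879 0.006 ]
```

```bash
python3 -m crank '[[0.67,-0.01,0,0,0,0,1],[0.67,0,0,0,0,0,1],[0.67,0,0,0,0,0,1],[0,0,0.9,0,0,0,1],[0,0,0.9,0,0,0,1],[0,0,0.9,0,0,0,1],[0,0,0,0,0,0,1]]'; python3 -m crank '[[0,0,0.9,0,0,0,1],[0,0,0.9,0,0,0,1],[0,0,0.9,0,0,0,1],[0,0,0.65,0,0,0,1],[0,0,0,0,0,0,1]]';
```

```text
clock: 23.45
tcp_pos: [0.591, -0.0298, 0.1323]
tcp_rot: [0.761, 0.648, -0.001, -0.002]
contact_force: [0.6, 0.1, 0.4]
gripper_width: 0.0853
finger_force: 0.0
clock: 24.08
tcp_pos: [0.5919, -0.0305, 0.0334]
tcp_rot: [0.761, 0.648, -0.0, -0.0]
contact_force: [0.1, 1.0, 0.6]
gripper_width: 0.0854
finger_force: 0.0
```

```bash
python3 -m crank '[[0,0,0,0,0,0,0.5],[0,0,0,0,0,0,0.3],[0,0,0,0,0,0,0.3],[0,0,0,0,0,0,0.3],[0,0,0,0,0,0,0.3]]' 40
```

```text
clock: 24.7
tcp_pos: [0.5923, -0.031, 0.035]
tcp_rot: [0.762, 0.648, 0.001, 0.001]
contact_force: [-2.9, 1.2, 7.0]
gripper_width: 0.0527
finger_force: 38.1
```

```bash
python3 -m crank '[[0,0,-0.3,0,0,0,0.3],[0,0,-0.6,0,0,0,0.3],[0,0,-0.8,0,0,0,0.3],[0,0,-0.9,0,0,0,0.3],[0,0,-0.9,0,0,0,0.3],[0,0,-0.7,0,0,0,0.3],[0,0,0,0,0,0,0.3]]'; python3 - <<'E'
from h import *
s=ctrl.read_state(); np.savez('w4s.npz',p=s['tcp_pos'],q=s['tcp_rot'])
M=R.from_quat(s['tcp_rot']).as_matrix(); print((M.T@(np.array([.5187,.287,.1])-s['tcp_pos'])/.03).round(3),s['finger_force'],s['gripper_width'])
E
```

```text
clock: 25.58
tcp_pos: [0.5923, -0.031, 0.1612]
tcp_rot: [0.762, 0.648, 0.001, 0.001]
contact_force: [-0.0, 0.4, -2.0]
gripper_width: 0.0531
finger_force: 40.1
[10.073 -4.125  2.021] 40.10158786433749 0.0530610414284973
```

```bash
python3 -m crank '[[0.4,-0.15,0,0,0,0,0.3],[0.7,-0.3,0,0,0,0,0.3],[0.9,-0.37,0,0,0,0,0.3],[0.9,-0.37,0,0,0,0,0.3],[0.9,-0.37,0,0,0,0,0.3],[0.9,-0.37,0,0,0,0,0.3],[0.9,-0.37,0,0,0,0,0.3],[0.9,-0.37,0,0,0,0,0.3]]';  python3 -m crank '[[0.9,-0.37,0,0,0,0,0.3],[0.9,-0.37,0,0,0,0,0.3],[0.8,-0.35,0,0,0,0,0.3],[0.6,-0.25,0,0,0,0,0.3],[0.37,-0.12,0,0,0,0,0.3],[0,0,0,0,0,0,0.3],[0,0,0,0,0,0,0.3]]'
python3 - <<'E'
from h import *
s=ctrl.read_state(); p,q=s['tcp_pos'],s['tcp_rot']
c=snap('scene','s5.png'); d=snap('wrist','w5.png'); np.savez('w5.npz',p=p,q=q,**d); print(p,s['gripper_width'])
cv2.imwrite('pics/m5.png',np.hstack([c['frame'][150:400,180:480],d['frame'][:250,130:430]])[:,:,::-1])
E
```

```text
clock: 26.58
tcp_pos: [0.5424, 0.1767, 0.1587]
tcp_rot: [0.761, 0.648, -0.001, -0.001]
contact_force: [0.3, -0.5, -2.1]
gripper_width: 0.0524
finger_force: 40.1
clock: 27.45
tcp_pos: [0.518, 0.2865, 0.1592]
tcp_rot: [0.762, 0.648, -0.0, 0.0]
contact_force: [0.3, -0.6, -1.5]
gripper_width: 0.0525
finger_force: 40.1
[0.51797702 0.28652795 0.15921738] 0.05252662568988873
```

View pics/m5.png

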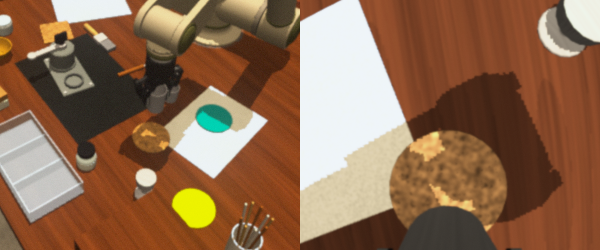

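The coaster lies under the held cup, at wrist pixel about (278,190) with radius about 59. The nest is empty and the arm is open.

```bash
python3 - <<'E'
from h import *
d=dict(np.load('w5.npz')); w=wray(d,np.array([[219,190],[337,190],[278,130]]),d['p'],d['q'],.006); print(w.round(4)); M=R.from_quat(d['q']).as_matrix()
print('center from top', (w[2]-M[:,0]*.056).round(4),'mid',((w[0]+w[1])/2).round(4))
c=dict(np.load('d1.npz')); P=world(c); print(P[295,334].round(3),P[287,334].round(3), P[345,203].round(3))
E
```

```text
[[0.4627 0.2954 0.006 ]
 [0.5725 0.2774 0.006 ]
 [0.5266 0.3412 0.006 ]]
center from top [0.5176 0.286  0.006 ] mid [0.5176 0.2864 0.006 ]
[0.364 0.224 0.049] [0.363 0.18  0.017] [0.65  0.414 0.079]
```

```bash
python3 -m crank '[[0,0,0.6,0,0,0,0.3],[0,0,0.9,0,0,0,0.3],[0,0,0.9,0,0,0,0.3],[0,0,0.9,0,0,0,0.3],[0,0,0.6,0,0,0,0.3],[0,0,0.25,0,0,0,0.3],[0,0,0.05,0,0,0,0.3],[0,0,0,0,0,0,0.3]]';python3 -m crank '[[0,0,0.05,0,0,0,0.3],[0,0,0,0,0,0,0.3]]'
```

```text
clock: 28.55
tcp_pos: [0.5182, 0.2871, 0.034]
tcp_rot: [0.762, 0.648, 0.001, 0.0]
contact_force: [-0.4, -0.9, -1.5]
gripper_width: 0.0528
finger_force: 40.1
clock: 28.8
tcp_pos: [0.5179, 0.2871, 0.0321]
tcp_rot: [0.762, 0.648, 0.0, 0.0]
contact_force: [0.0, -0.0, -2.2]
gripper_width: 0.0527
finger_force: 40.1
```

```bash
python3 -m crank '[[0,0,0.06,0,0,0,0.3],[0,0,0,0,0,0,0.3]]';python3 -m crank '[[0,0,0.04,0,0,0,0.3],[0,0,0,0,0,0,0.3]]'
```

```text
clock: 29.05
tcp_pos: [0.5177, 0.2871, 0.0299]
tcp_rot: [0.762, 0.648, -0.0, -0.0]
contact_force: [-0.4, -0.0, -1.5]
gripper_width: 0.0526
finger_force: 40.1
clock: 29.3
tcp_pos: [0.5179, 0.2872, 0.0291]
tcp_rot: [0.762, 0.648, 0.0, 0.0]
contact_force: [-1.0, -0.9, 1.5]
gripper_width: 0.0527
finger_force: 39.9
```

Contact made. Release slowly, then withdraw upward.

```bash
python3 -m crank '[[0,0,0.01,0,0,0,0.65],[0,0,0,0,0,0,0.7],[0,0,0,0,0,0,1],[0,0,0,0,0,0,1],[0,0,0,0,0,0,1],[0,0,-0.3,0,0,0,1],[0,0,-0.8,0,0,0,1],[0,0,-0.9,0,0,0,1]]';python3 -m crank '[[0,0,-0.9,0,0,0,1],[0,0,-0.9,0,0,0,1],[-0.8,0,-0.9,0,0,0,1],[-0.9,0,-0.6,0,0,0,1],[-0.9,0,0,0,0,0,1],[-0.8,0,0,0,0,0,1],[0,0,0,0,0,0,1]]'
python3 - <<'E'
from h import *
s=ctrl.read_state(); p,q=s['tcp_pos'],s['tcp_rot']
c=snap('side','d6.png'); d=snap('wrist','w6.png'); P=world(c)
cv2.imwrite('pics/m6.png',np.hstack([c['frame'][130:400,130:430],d['frame'][:270,130:430]])[:,:,::-1])
m=(np.hypot(P[...,0]-.518,P[...,1]-.287)<.05)&(P[...,2]>.06); r=P[m]; print(len(r),r.min(0),r.max(0))
E
python3 st.py
```

```text
clock: 30.3
tcp_pos: [0.5177, 0.2871, 0.0896]
tcp_rot: [0.762, 0.648, -0.0, -0.0]
contact_force: [0.9, 1.5, 0.6]
gripper_width: 0.0854
finger_force: 0.0
clock: 31.18
tcp_pos: [0.5014, 0.1855, 0.1883]
tcp_rot: [0.762, 0.647, 0.0, 0.0]
contact_force: [0.5, -0.2, -0.7]
gripper_width: 0.0856
finger_force: 0.0
1204 [0.4800843  0.2377246  0.06009573] [0.54510653 0.31794034 0.49383659]
31.38 [0.5015 0.1871 0.1877] tz -0.007 F [-0.2 -0.6  0.1] w 0.0853 head 0.1600 arm [1.557 1.536] twist -1.386
```

View pics/m6.png

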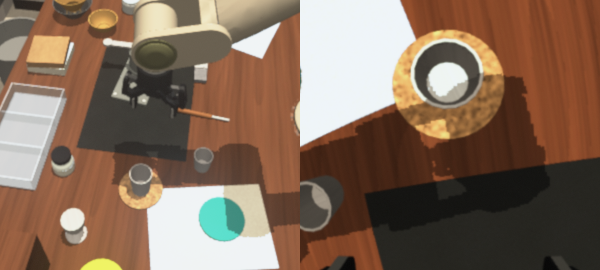

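The cup stands upright in the middle of the round coaster (crop px about (447,72), coaster (448,85)). The arm stays open and the bystanders haven't moved. Handing in.

```bash
python3 -c "
from h import *
print(workorder.hand_in())"
```

```text
the job is handed in; nothing more can be done
None
```

The job is handed in at about 31 s: the swing arm broke free and is open about 80° clockwise, and the cup stands upright, centred on the round cork coaster, with nothing else seen to have moved.

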